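Pack out the short stop and hold the plate home

ROBOT

A 6-joint arm with a two-finger parallel gripper is mounted at the origin on the work surface. World frame = base frame: x ahead of the robot, y to its left, z up, the work surface at z = 0. Lengths are in mm, angles in degrees, forces in N, time in s.
With the tool pointing down it reaches from about 350 to 875 mm from the base axis. Payload 4.2 kg.
Tool frame: the origin (TCP) lies on the centre line of the jaws, within the pads' length; the fingertips stand 11 mm ahead of it and the grasp point (between the pads) lies 8 mm behind it; z points along the fingers, y is the line along which they close (so a half turn about z gives the same grasp; the last joint's range is limited). The gripper opens to 87 mm and grips with 3 to 60 N. Pads are 19 mm wide; open, the fingers measure 117 mm over their backs; the gripper's body (75 mm by 190 mm) begins 51 mm behind the grasp point.
Start: joints at [84.316, 22.042, 0.453, 0, -68.411, -14.817], TCP at [218.851, 585.409, 233.55] pointing down, gripper open.
Joint ranges: [-179.83, 179.83], [-69.29, 118.12], [-61.27, 80.66], [-181.25, 117.63], [-171.15, -9.14], [-177.46, 177.46]. Speed limits (degrees/s): [159.86, 159.86, 180, 180, 180, 180].

INTERFACE

Orientations are given as [roll, pitch, yaw] about the fixed x, y, z axes, in that order (R = Rz(yaw) Ry(pitch) Rx(roll)).
In Python, from workcell import telemetry, optics, order, finder gives the robot as it stands.
- The arm moves only by the shell command python3 -m crank 'ROWS'. ROWS is a JSON object whose one key "rows" holds one flat list of numbers, 5 for each row, row after row: the shift along the world's x, y, z in mm, then the turn about the world's z in rad, then the opening, from 0 (shut) to 1 (fully open). A call has 1 to 10 rows; each row shifts and turns the commanded pose from where the row before left it; what a row does not reach is not made up. A row lasts 1/8 s, in which the tool goes at most 62.5 mm and 10.7 degrees, less where a joint would pass 70% of its speed; a pose out of reach is approached as far as the arm can. A call is refused whole if a number of a shift passes 62.5 or a number of a turn 0.188, either way. A call with a gripper value outside its range is refused whole. The fingers move at their own pace and stop on an object; the grip force is fixed at half the most. Time passes only in rows, so rows that do not move let the fingers close. It gives the time, the measured TCP pose, the force, the opening and the grip force at its end, in the units of the state.
- telemetry.get_state(): the state, without advancing time (a new reading comes with each control period).
- optics.read_camera(name): name is "side" or "top" or "wrist"; returns a dict with "color" (420x560x3 uint8, blue, green, red), "range_z" (420x560 float32, mm along the optical axis (not along the pixel's ray), 0 where there is no reading), "fov_y" (degrees; the focal length in pixels is half the picture's height over the tangent of half this angle, whatever the lens; pixels are square), "cx", "cy" (the principal point, pixels), "camera_from_world" (4x4, takes a point from world to camera coordinates); the wrist camera has in their place "mount" (4x4, takes a point from camera to tool coordinates, whose origin is the TCP and whose axes are the flange's). Camera axes: x right, y down, z forward; pixel columns grow to the right and rows downward; lengths in mm; the calibration is good to about 2 mm. A picture is of the moment at which its call begins: read the wrist's pose just before it.
- order.job_done(): hands the job in; it is judged then, once.
Trained networks look in a picture, given as the dict that the camera call returned (one of the last four; its "shot" number tells which), for a name from the list of things; names that differ only in an ending like _2 or _b are one class to them, and where a whole thing is asked for, a point or a joint stands for the part that bears it (a point fixed in the world has none). Each returns a list of dicts, best first, with "confidence" (0 to 1); they miss things now and then, are a little off and sometimes report something else, mostly with a low value. They report only what shows in the picture. A call takes as long as a camera call. They do not tell look-alikes from the thing itself.
- finder.find_in(picture, name): "centre" ([x, y, z] in mm, in world coordinates, good to about 4 mm: the middle of the surface that is visible of it).
- finder.regions_of(picture, name): "pixels" (420x560 bool, what is visible of it).
- finder.tip_of(picture, name): "centre" ([x, y, z] in mm, in world coordinates, good to about 4 mm: a listed point, or the origin of a listed thing).
The state is a dict: "time": time; "joints": joint angles; "joint_vel": joint speeds; "tau": joint torques, N m; "eef_pos": TCP position; "tcp_rot": TCP orientation; "ft_force": force on the tool from outside, world axes, zero at the start; "ft_torque": the same for the moment, N m; "gripper_width": opening from 0.0 (shut) to 1.0 (fully open); "finger_force": force on a finger pad.
Only numpy, scipy, OpenCV 4.12 (cv2) and the standard library are available. Lean on these libraries where they do the work, as an engineer would, in place of code of your own. Each camera call takes 0.05 s, during which the arm holds its last target. There are 200 camera calls.

TASK

The plate lying in the fixture has to be held square for clamping: stand the steel spacer upright on the fixture's bed in the gap between the plate and the middle of the shorter stop block, the only gap wide enough for it, setting it down without dropping it, and let go of it. Then push the plate back until it is flush against the longer stop and has the spacer squarely home against the shorter one, and finish while still holding it pressed there with the gripper, firmly and without letting go. Leave the other things on the bench where they are.

Things in the scene. Friction and masses are not known exactly. Their poses are not given: they have to be found in the camera images.
- fixture: dark steel fixture fixed to the bench, axes x from its open front to the back rail, y along the rail, z up. Origin on the bench; bed x -85..90, y -130..130 mm, its top 15 mm above the bench. Rail front face at x = 60 mm, rail top at z = 48. Two strap clamps swung aside at y = +-113 mm, x -35..35, 22 wide, straps to z = 37, studs to z = 57.
- long_stop: the longer of two steel stop blocks on the rail's front, at fixture y = +45 and -45 mm (which is where varies): 30 long (x), 36 wide (y), 25 high on the bed (top at z = 40 mm). Origin: bottom centre of its rear face (fixture x = 60, z = 15 mm), axes as the fixture's; its front face, which the plate must touch, is at x = -30 mm
- short_stop: the shorter stop block, same width, height, axes and kind of origin (fixture x = 60 mm), only 16 mm long: its front face is at x = -16 mm, 14 mm further back than the long stop's
- plate: loose aluminium plate with a round bore, 60 (x) x 140 (y) x 20 mm thick, 0.35 to 0.6 kg, flat on the bed before the two stops, skewed up to 0.04 rad, its middle 7 to 11 mm short of touching the long stop. Origin: centre of its underside, z up. Back edge x = +30 mm faces the stops; front edge x = -30 mm is free to be pushed; top 35 mm above the bench
- spacer: loose bright steel spacer block, 14 (x, its thickness) x 40 (y) x 45 mm tall, about 0.2 kg, standing upright on the bench beside the fixture. Origin: centre of its underside, z up. In the gap at the short stop its upper 20 to 25 mm stand clear above the stop and plate
- ring_gauge: bystander: heavy steel ring lying flat, 110 mm outside, 26 mm high
- mouse: bystander: grey computer mouse, 100 x 58 x 31 mm
- calculator: bystander: black pocket calculator lying flat, 130 x 50 x 14 mm
- tape_measure: bystander: round yellow tape measure lying flat, about 65 mm across, 26 mm high
- bracket_a: bystander: yellow plastic bracket, 90 x 35 x 37 mm
- bracket_b: bystander: a second such bracket
- wrench: bystander: steel wrench lying flat
- hex_key: bystander: dark L-shaped hex key, legs 100 and 32 mm, 7 mm thick, lying flat
Not all that is in view belongs to the job. Several things have the shape of the plate; the one meant has the colours described above.

How it is judged:
By the outcome, as a careful person would: the job done as asked, in the order asked, and still so for the second after the job is handed in, while the arm keeps its last pose, push and grip.
It also fails if it takes over 72 s, if anything falls off the work surface, if the arm or the gripper's body presses on something with over 40 N, if the wrist force passes 120 N, or if a joint passes its speed limit or range.

## Working session

There is one attempt and no reset: what is moved stays moved. The work goes in short steps, Python scripts to look and compute and a shell command to move; the robot and the scene stay as the last step left them, time stands still between calls to the robot, and variables do not carry over. Pictures are saved under pics/ and viewed, at most 10 in all, crops included, and the job is handed in when it is done.

```bash
mkdir -p pics; ls; cat > h.py <<'E'
import numpy as np, cv2
from workcell import telemetry, optics, order, finder
def cloud(p,T=None):
    z=p["range_z"].astype(float); h,w=z.shape
    f=h/2/np.tan(np.radians(p["fov_y"])/2)
    v,u=np.mgrid[:h,:w]
    P=np.stack([(u-p["cx"])/f*z,(v-p["cy"])/f*z,z,np.ones_like(z)],-1)
    M=np.linalg.inv(np.array(p["camera_from_world"])) if T is None else T
    W=(P@M.T)[...,:3]; W[z<=0]=np.nan
    return W
def wristT(s,p):
    from scipy.spatial.transform import Rotation as R
    T=np.eye(4); T[:3,:3]=R.from_euler('xyz',s["tcp_rot"],degrees=True).as_matrix(); T[:3,3]=s["eef_pos"]
    return T@np.array(p["mount"])
E
python3 - <<'E'
from h import *
s=telemetry.get_state(); print(s)
for n in ("top","side"):
    p=optics.read_camera(n); cv2.imwrite(f"pics/{n}0.png",p["color"])
    np.savez(f"{n}0.npz",W=cloud(p),c=p["color"])
    for k in ("fixture","long_stop","short_stop","plate","spacer"):
        for fn in (finder.find_in,finder.tip_of):
            try: print(n,k,fn.__name__,[(np.round(d["centre"]).tolist(),round(d["confidence"],2)) for d in fn(p,k)][:4])
            except Exception as e: print(n,k,e)
E
```

```text
pics
{'time': 0.0, 'joints': array([ 8.43138049e+01,  2.20914899e+01,  3.81025977e-01, -2.88499171e-02,
       -6.84108891e+01, -1.48177920e+01]), 'joint_vel': array([ 0.09197078,  0.00123294,  0.05815527,  0.01825318, -0.00572964,
       -0.0062976 ]), 'tau': array([-3.57533627e-04, -3.90671253e+01,  1.87402725e+01,  4.21991318e+00,
        1.08077482e-02, -1.98545144e-04]), 'eef_pos': array([218.68818376, 584.88575337, 232.46076965]), 'tcp_rot': array([ 1.79875825e+02, -5.12410193e-03, -2.05146251e+01]), 'ft_force': array([-0.26397051,  0.20323905,  0.09639634]), 'ft_torque': array([-0.01766948, -0.02809377,  0.06535533]), 'finger_force': 0.0, 'gripper_width': 1.0000586513868535}
top fixture call [([554.0, -20.0, 12.0], 0.96)]
top fixture call [([549.0, -17.0, -1.0], 0.73), ([536.0, -10.0, 18.0], 0.58)]
top long_stop call [([589.0, 32.0, 40.0], 0.44)]
top long_stop call [([610.0, 32.0, 19.0], 0.45)]
top short_stop call [([602.0, -59.0, 33.0], 0.61)]
top short_stop call [([612.0, -58.0, 14.0], 0.39)]
top plate call [([244.0, 240.0, 24.0], 0.85), ([533.0, -10.0, 34.0], 0.82), ([340.0, 21.0, 18.0], 0.68)]
top plate call [([347.0, 17.0, -2.0], 0.96), ([536.0, -11.0, 18.0], 0.65), ([245.0, 238.0, 5.0], 0.64)]
top spacer call [([513.0, -316.0, 40.0], 0.66)]
top spacer call [([514.0, -325.0, -6.0], 0.43)]
side fixture call []
side fixture call [([548.0, -16.0, -0.0], 0.96)]
side long_stop call [([591.0, 25.0, 36.0], 0.56)]
side long_stop call [([610.0, 35.0, 12.0], 0.66), ([614.0, -59.0, 18.0], 0.51)]
side short_stop call [([599.0, -63.0, 32.0], 0.51)]
side short_stop call [([613.0, -57.0, 13.0], 0.5)]
side plate call [([529.0, -21.0, 33.0], 0.95), ([334.0, 13.0, 20.0], 0.86), ([241.0, 225.0, 17.0], 0.69)]
side plate call [([537.0, -11.0, 16.0], 0.88), ([245.0, 238.0, -2.0], 0.87), ([339.0, 22.0, -1.0], 0.69)]
side spacer call [([510.0, -326.0, 31.0], 0.88)]
side spacer call [([515.0, -321.0, 3.0], 0.77)]
```

View pics/top0.png

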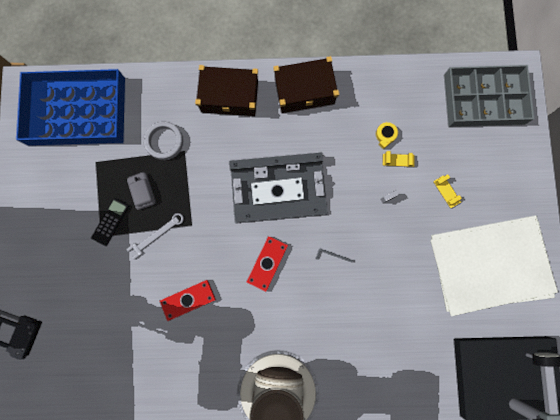

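View pics/side0.png

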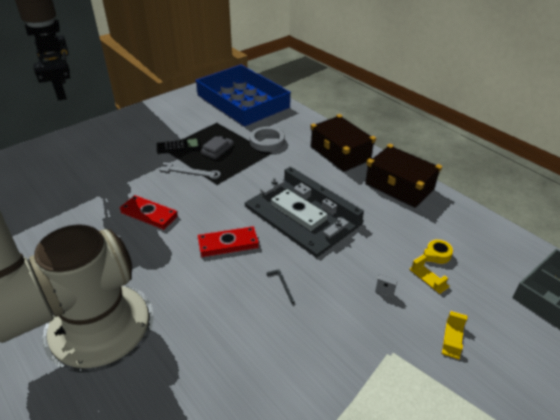

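The plate is the bright aluminium one in the fixture (top view 278,190). The look-alikes at (267,263) and (188,299) are red. The spacer is at (394,197) in the top view. I'll move over the fixture and confirm with the wrist camera.

```bash
python3 -m crank '{"rows":[30,-58,12,0.036,1,30,-58,12,0.036,1,30,-58,12,0.036,1,30,-58,12,0.036,1,30,-58,12,0.036,1,30,-58,12,0.036,1,30,-58,12,0.036,1,30,-58,12,0.036,1,30,-58,12,0.036,1,30,-58,12,0.036,1]}'
python3 -m crank '{"rows":[0,0,0,0,1,0,0,0,0,1]}'
python3 - <<'E'
from h import *
s=telemetry.get_state(); p=optics.read_camera("wrist"); cv2.imwrite("pics/w1.png",p["color"])
W=cloud(p,wristT(s,p)); np.savez("w1.npz",W=W,c=p["color"]); print(s["eef_pos"],s["tcp_rot"]); print(p["mount"])
for k in ("fixture","long_stop","short_stop","plate","spacer"):
    print(k,[(np.round(d["centre"]).tolist(),round(d["confidence"],2)) for d in finder.tip_of(p,k)][:4])
E
```

```text
time: 2.35
eef_pos: [501.8, 37.5, 347.3]
tcp_rot: [-180.0, -0.1, 0.2]
ft_force: [0.8, 0.8, 0.4]
gripper_width: 0.998
finger_force: 0.0
time: 2.6
eef_pos: [501.0, 39.3, 346.2]
tcp_rot: [-180.0, 0.0, 0.1]
ft_force: [0.8, 0.3, 0.3]
gripper_width: 1.001
finger_force: 0.0
[500.99267649  39.26485129 346.20439161] [-1.79985094e+02  3.77541877e-02  6.58791350e-02]
[[-1.24419042e-03 -9.55028164e-01 -2.96512492e-01  8.15741774e+01]
 [ 9.99999226e-01 -1.19210172e-03 -3.56473165e-04 -4.04134840e-01]
 [-1.30311389e-05 -2.96512706e-01  9.55028908e-01 -1.50334745e+02]
 [ 0.00000000e+00  0.00000000e+00  0.00000000e+00  1.00000000e+00]]
fixture [([551.0, -16.0, -1.0], 0.55), ([606.0, 34.0, 14.0], 0.49)]
long_stop [([604.0, 30.0, 18.0], 0.97)]
short_stop [([614.0, -58.0, 19.0], 0.86), ([541.0, -16.0, 16.0], 0.6), ([701.0, -329.0, -1.0], 0.46)]
plate [([339.0, 22.0, -2.0], 0.95), ([543.0, -17.0, 16.0], 0.92)]
spacer [([518.0, -324.0, -1.0], 0.56)]
```

View pics/w1.png

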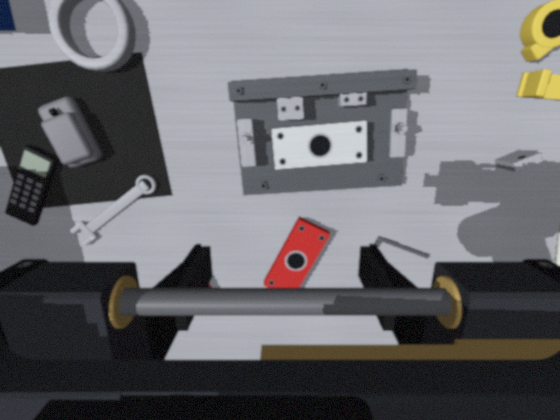

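The wrist view shows the bright plate at (320,146), the long stop at (290,108) on the left and the short stop at (352,99) on the right. The decoy at (296,255) is red. Next I'll measure the edges.

```bash
cat >> h.py <<'E'
def rect(W,m):
    m=m.astype(np.uint8); n,l,st,_=cv2.connectedComponentsWithStats(m)
    l=(l==1+np.argmax(st[1:,4])); P=W[l]
    (c,sz,a)=cv2.minAreaRect(P[:,:2].astype(np.float32))
    return np.round(c,1),np.round(sz,1),round(a,2),np.round(np.nanmedian(P[:,2]),1),len(P)
E
python3 - <<'E'
from h import *
for f in ("w1","top0","side0"):
    d=np.load(f+".npz"); W=d["W"]; g=d["c"].mean(2); x,y,z=np.moveaxis(W,-1,0)
    with np.errstate(invalid="ignore"):
        box=(abs(x-550)<130)&(abs(y+16)<170)
        for n,m in (("rail",box&(z>44)&(z<53)&(x>600)&(g<130)),("plate",box&(g>150)&(z>28)&(z<39)&(x<572)),
                ("long",box&(z>34)&(z<45)&(x>560)&(y>0)&(y<60)&(g>110)),("short",box&(z>34)&(z<45)&(x>560)&(y<-20)&(y>-90)&(g>110)),
                ("bed",box&(z>10)&(z<50)),("spacer",(abs(x-515)<50)&(abs(y+320)<50)&(z>38)&(z<55))):
            try: print(f,n,*rect(W,m))
            except Exception as e: print(f,n,"none")
E
```

```text
w1 rail [622.9 -11. ] [ 25.3 258.3] 3.56 47.2 3650
w1 plate [540. -12.] [ 60.2 140.3] 4.75 34.1 3256
w1 long [592.6  32.9] [30.  35.9] 3.59 39.2 534
w1 short [605.2 -56.2] [15.9 35.7] 3.64 39.2 290
w1 bed [553.  -14.7] [175.3 260.5] 3.64 21.8 19592
w1 spacer [ 516.3 -321. ] [14.9 40.5] 24.0 43.8 308
top0 rail [622.6 -11.9] [ 27.1 258.4] 3.34 49.9 681
top0 plate [540.5 -13.2] [ 59.2 139.7] 4.89 36.6 671
top0 long [593.3  31.8] [31.  34.2] 0.19 41.9 101
top0 short [566.1 -50.4] [14.6 61. ] 3.19 38.3 91
top0 bed [550.4 -16. ] [171.  260.4] 3.62 20.3 5144
top0 spacer [ 516.3 -322.5] [13.6 41.7] 24.17 47.0 82
side0 rail [620.1 -12.1] [ 32.5 261.3] 3.38 48.0 675
side0 plate [540.9 -13.6] [ 61.6 137.8] 4.39 35.4 575
side0 long [593.   31.3] [28.5 27.3] 8.32 40.4 54
side0 short [565.6 -51.8] [13.9 62.7] 4.8 35.8 57
side0 bed [549.5 -17. ] [174.7 263.3] 3.75 24.9 5326
side0 spacer [ 515.4 -323.4] [17.7 40. ] 23.94 44.5 136
```

```bash
python3 -m crank '{"rows":[2,-45,-25,0.052,1,2,-45,-25,0.052,1,2,-45,-25,0.052,1,2,-45,-25,0.052,1,2,-45,-25,0.052,1,2,-45,-25,0.052,1,2,-45,-25,0.052,1,1,-45,-25,0.053,1,0,0,0,0,1,0,0,0,0,1]}'
python3 - <<'E'
from h import *
s=telemetry.get_state(); p=optics.read_camera("wrist"); cv2.imwrite("pics/w2.png",p["color"])
W=cloud(p,wristT(s,p)); print(s["eef_pos"],s["tcp_rot"])
x,y,z=np.moveaxis(W,-1,0)
with np.errstate(invalid="ignore"):
  print(rect(W,(abs(x-515)<50)&(abs(y+320)<50)&(z>40)&(z<52)))
  print("bench",np.nanmedian(z[(abs(x-560)<40)&(abs(y+320)<60)&(z<30)]))
E
```

```text
time: 4.15
eef_pos: [516.7, -320.1, 146.6]
tcp_rot: [180.0, 0.0, 24.0]
ft_force: [-0.3, -0.1, 0.5]
gripper_width: 0.998
finger_force: 0.0
[ 516.65390387 -320.11634405  146.63387648] [1.79988753e+02 8.84213958e-05 2.40476099e+01]
(array([ 516.7, -321.5]), array([14.3, 39.1]), 24.59, np.float64(44.0), 724)
bench -0.8785566936634552
```

View pics/w2.png

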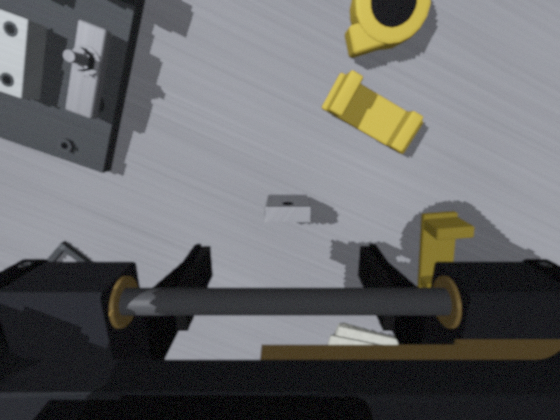

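Spacer (288,203) sits between the open fingers, and its size and height check out. I'll descend and grip.

```bash
python3 -m crank '{"rows":[0,-1.2,-40,0.005,1,0,0,-40,0,0.8,0,0,-25,0,0.7,0,0,-5,0,0.6,0,0,0,0,0.6]}'
python3 -m crank '{"rows":[0,0,0,0,0.3,0,0,0,0,0.3,0,0,0,0,0.3,0,0,0,0,0.3]}'
```

```text
time: 4.82
eef_pos: [517.4, -321.3, 37.8]
tcp_rot: [179.9, -0.1, 24.4]
ft_force: [0.7, -0.7, -0.2]
gripper_width: 0.647
finger_force: 0.0
time: 5.32
eef_pos: [517.1, -322.0, 37.8]
tcp_rot: [179.9, -0.1, 24.3]
ft_force: [0.1, 2.1, 6.7]
gripper_width: 0.455
finger_force: 30.0
```

```bash
python3 -m crank '{"rows":[0,0,20,0,0.3,0,0,40,0,0.3,8,33,30,-0.045,0.3,8,33,0,-0.045,0.3,9,33,0,-0.045,0.3,9,33,0,-0.045,0.3,9,33,0,-0.045,0.3,9,33,0,-0.045,0.3,9,33,0,-0.045,0.3,9,33,0,-0.046,0.3]}'
python3 -m crank '{"rows":[0,0,0,0,0.3,0,0,0,0,0.3]}'
python3 - <<'E'
from h import *
s=telemetry.get_state(); p=optics.read_camera("wrist"); cv2.imwrite("pics/w3.png",p["color"])
W=cloud(p,wristT(s,p)); np.savez("w3.npz",W=W,c=p["color"]); print(s["eef_pos"],s["tcp_rot"],s["gripper_width"],s["ft_force"])
d=np.load("w3.npz"); g=d["c"].mean(2); x,y,z=np.moveaxis(W,-1,0)
with np.errstate(invalid="ignore"):
    box=(abs(x-550)<130)&(abs(y+16)<170)
    for n,m in (("rail",box&(z>44)&(z<52)&(x>600)&(g<130)),("plate",box&(g>150)&(z>30)&(z<37.5)&(x<575)),
                ("long",box&(z>36)&(z<44)&(x>560)&(y>0)&(y<60)&(g>110)),("short",box&(z>37)&(z<44)&(x>560)&(y<-20)&(y>-90)&(g>110)),("inhand",box&(z>115)&(z<150)&(abs(x-588)<25)&(abs(y+57)<20.5))):
            try: print(n,*rect(W,m))
            except Exception as e: print(n,"none")
E
```

```text
time: 6.58
eef_pos: [585.6, -56.8, 125.6]
tcp_rot: [-180.0, 0.1, 3.5]
ft_force: [0.5, -0.8, -2.4]
gripper_width: 0.458
finger_force: 30.0
time: 6.82
eef_pos: [585.5, -58.0, 125.8]
tcp_rot: [-180.0, 0.1, 3.6]
ft_force: [0.4, -0.4, -1.5]
gripper_width: 0.454
finger_force: 30.0
[585.50034442 -57.99144494 125.77636288] [-1.79995916e+02  1.05647538e-01  3.62781119e+00] 0.4538252498089891 [ 0.44843262 -0.40933174 -1.46797399]
rail [622.8 -10.9] [ 25.5 258.5] 3.53 47.1 10925
plate [546.4 -11.3] [ 48.  139.7] 4.99 34.0 2905
long [591.3  32.6] [28.1 36.4] 3.01 39.1 1388
short [604.3 -56.5] [13.3 35.8] 2.96 39.2 628
inhand [586.6 -57.3] [17.8 41.6] 3.95 131.6 2890
```

View pics/w3.png

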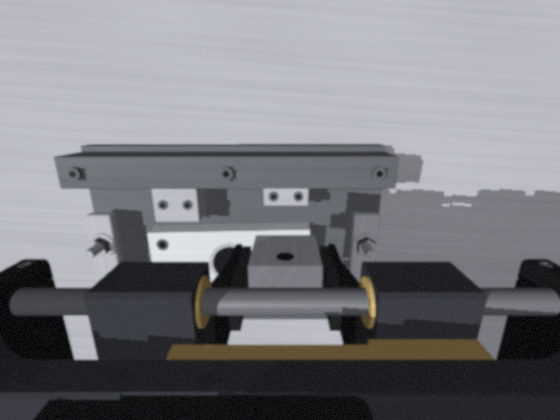

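The spacer is held upright at (285,258). I'll measure its rear face against the short stop's front before lowering.

```bash
python3 - <<'E'
from h import *
d=np.load("w3.npz"); W=d["W"]; 
a=np.radians(3.6); O=np.array([550.5,-14.9]); c,s=np.cos(a),np.sin(a)
L=(W[...,:2]-O)@np.array([[c,-s],[s,c]]); u,v=L[...,0],L[...,1]; z=W[...,2]
def q(m,arr): return len(arr[m]),np.round(np.percentile(arr[m],[2,10,50,90,98]),1) if m.any() else None
with np.errstate(invalid="ignore"):
  m=(abs(v+45)<17)&(u>15)&(u<60)
  print("top z",q(m&(z>128)&(z<136),z)," top x",q(m&(z>130.5)&(z<136),u))
  for lo in (92,100,110,120): print("rear face x",lo,q(m&(z>lo)&(z<lo+8),u))
  print("top y",q((abs(u-35)<12)&(z>130)&(z<136)&(abs(v+45)<24),v))
  print("short top x",q((abs(v+45)<14)&(u>30)&(u<58)&(abs(z-39)<1.5),u))
  print("long top x",q((abs(v-45)<14)&(u>20)&(u<58)&(abs(z-39)<1.5),u))
E
```

```text
top z (1619, array([128.5, 130.6, 131.8, 132.6, 133. ]))  top x (1472, array([25.2, 26.5, 32.1, 37.6, 38.4]))
rear face x 92 (263, array([37.6, 37.8, 38.1, 38.5, 38.7]))
rear face x 100 (288, array([37.6, 37.8, 38.1, 38.4, 38.6]))
rear face x 110 (330, array([37.6, 37.8, 38.2, 38.5, 38.8]))
rear face x 120 (406, array([37.6, 37.9, 38.2, 38.7, 38.9]))
top y (1902, array([-65.1, -61.9, -44.8, -27.6, -24.6]))
short top x (468, array([44.8, 45.7, 51.5, 56.6, 57.4]))
long top x (1038, array([30.3, 32.8, 44.2, 55.2, 57.4]))
```

```bash
python3 -m crank '{"rows":[3.5,0.2,0,0,0.3,0,0,-20,0,0.3,0,0,-25,0,0.3,0,0,-15,0,0.3,0,0,-6,0,0.3,0,0,-3,0,0.3,0,0,0,0,0.3,0,0,0,0,0.3]}'
python3 -m crank '{"rows":[0,0,-1,0,0.3,0,0,-1,0,0.3,0,0,0,0,0.3]}'
```

```text
time: 7.88
eef_pos: [590.2, -57.5, 58.2]
tcp_rot: [-180.0, -0.1, 3.6]
ft_force: [0.1, -0.5, -2.2]
gripper_width: 0.457
finger_force: 30.0
time: 8.25
eef_pos: [589.7, -57.6, 55.4]
tcp_rot: [-180.0, 0.0, 3.6]
ft_force: [-0.5, -0.6, -1.4]
gripper_width: 0.455
finger_force: 30.0
```

```bash
python3 -m crank '{"rows":[0,0,-1,0,0.3,0,0,-0.5,0,0.3,0,0,0,0,0.3]}'
python3 -m crank '{"rows":[0,0,-0.5,0,0.3,0,0,-0.5,0,0.3,0,0,0,0,0.3]}'
```

```text
time: 8.62
eef_pos: [589.7, -57.6, 53.9]
tcp_rot: [180.0, 0.0, 3.6]
ft_force: [-0.9, -0.4, -1.9]
gripper_width: 0.457
finger_force: 30.0
time: 9.0
eef_pos: [589.7, -57.6, 52.9]
tcp_rot: [180.0, 0.0, 3.6]
ft_force: [-0.2, 0.6, -0.5]
gripper_width: 0.453
finger_force: 30.0
```

```bash
python3 -m crank '{"rows":[0,0,-0.4,0,0.3,0,0,0,0,0.3]}'
python3 -m crank '{"rows":[0,0,-0.4,0,0.3,0,0,0,0,0.3]}'
```

```text
time: 9.25
eef_pos: [589.8, -57.6, 52.8]
tcp_rot: [180.0, -0.0, 3.6]
ft_force: [-0.7, 1.1, 0.9]
gripper_width: 0.452
finger_force: 30.0
time: 9.5
eef_pos: [589.9, -57.6, 52.8]
tcp_rot: [180.0, -0.0, 3.6]
ft_force: [-1.9, 0.2, 4.2]
gripper_width: 0.453
finger_force: 30.0
```

On the bed. Release, lift and check.

```bash
python3 -m crank '{"rows":[0,0,0,0,0.5,0,0,0,0,0.58,0,0,0,0,0.6,0,0,10,0,0.6,0,0,30,0,0.6,-25,0,35,0,0.6,-30,0,30,0,0.6,-30,0,0,0,0.6,0,0,0,0,0.6,0,0,0,0,0.6]}'
python3 - <<'E'
from h import *
s=telemetry.get_state(); p=optics.read_camera("wrist"); cv2.imwrite("pics/w4.png",p["color"])
W=cloud(p,wristT(s,p)); np.savez("w4.npz",W=W,c=p["color"]); print(s["eef_pos"],s["tcp_rot"])
g=p["color"].mean(2); x,y,z=np.moveaxis(W,-1,0)
with np.errstate(invalid="ignore"):
    box=(abs(x-550)<130)&(abs(y+16)<170)
    for n,m in (("rail",box&(z>44)&(z<52)&(x>606)&(g<130)),("plate",box&(g>150)&(z>30)&(z<37.5)&(x<575)),
                ("spacer",box&(z>56)&(z<63)&(x<606)&(abs(y+57)<40))):
            try: print(n,*rect(W,m))
            except Exception as e: print(n,"none")
E
```

```text
time: 10.75
eef_pos: [505.5, -57.5, 157.9]
tcp_rot: [180.0, -0.1, 3.6]
ft_force: [0.5, 0.2, -0.4]
gripper_width: 0.602
finger_force: 0.0
[505.53562157 -57.54679867 157.85793089] [ 1.79994660e+02 -9.52898876e-02  3.63717996e+00]
rail [622.5 -11.3] [ 24.7 258.7] 3.6 47.2 10770
plate [539.8 -11.7] [ 60.2 139.7] 4.85 34.1 8783
spacer [588.5 -56.7] [13.5 39.6] 3.46 59.1 926
```

View pics/w4.png

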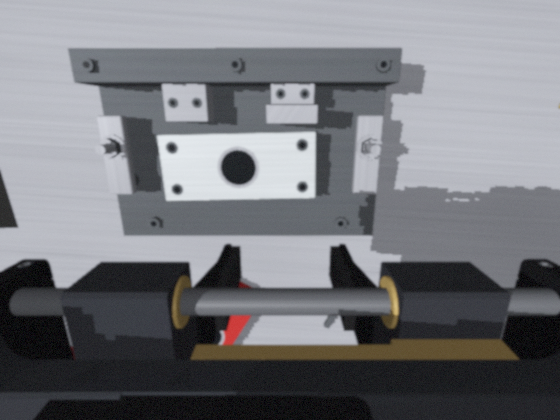

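Spacer at (292,112) stands upright and square in the gap, released. Next I'll go down in front of the plate, with the fingers spread along its front edge.

```bash
python3 -m crank '{"rows":[-12,19,0,0,0.6,-13,19,0,0,0.6,0,0,-40,0,0.6,0,0,-40,0,0.6,0,0,-30,0,0.6,0,0,-12,0,0.6,0,0,-4,0,0.6,0,0,0,0,0.6]}'
python3 -m crank '{"rows":[6,0.4,0,0,0.6,4,0.25,0,0,0.6,2,0.13,0,0,0.6,2,0.13,0,0,0.6,0,0,0,0,0.6]}'
```

```text
time: 11.8
eef_pos: [480.6, -19.4, 31.8]
tcp_rot: [-180.0, -0.1, 3.6]
ft_force: [0.8, 0.4, -1.1]
gripper_width: 0.601
finger_force: 0.0
time: 12.42
eef_pos: [493.9, -18.7, 31.2]
tcp_rot: [-180.0, -0.0, 3.6]
ft_force: [-0.7, 0.4, 0.2]
gripper_width: 0.599
finger_force: 0.0
```

```bash
python3 -m crank '{"rows":[2,0.13,0,0,0.6,2,0.13,0,0,0.6,2,0.13,0,0,0.6,0,0,0,0,0.6]}'
python3 -m crank '{"rows":[1,0.06,0,0,0.6,1,0.06,0,0,0.6,1,0.06,0,0,0.6,1,0.06,0,0,0.6,0,0,0,0,0.6]}'
python3 -m crank '{"rows":[1,0.06,0,0,0.6,1,0.06,0,0,0.6,1,0.06,0,0,0.6,1,0.06,0,0,0.6,0,0,0,0,0.6]}'
```

```text
time: 12.92
eef_pos: [498.8, -18.5, 31.0]
tcp_rot: [180.0, 0.1, 3.6]
ft_force: [-3.3, 0.2, 0.4]
gripper_width: 0.599
finger_force: 1.3
time: 13.55
eef_pos: [504.0, -18.1, 31.1]
tcp_rot: [180.0, -0.0, 3.6]
ft_force: [-2.2, -1.9, -0.5]
gripper_width: 0.6
finger_force: 0.7
time: 14.18
eef_pos: [508.0, -17.8, 31.3]
tcp_rot: [-180.0, -0.0, 3.6]
ft_force: [-1.7, -0.7, -1.9]
gripper_width: 0.602
finger_force: 0.7
```

```bash
python3 -m crank '{"rows":[0.5,0.03,0,0,0.6,0.5,0.03,0,0,0.6,0,0,0,0,0.6]}'
python3 -m crank '{"rows":[0.5,0.03,0,0,0.6,0.5,0.03,0,0,0.6,0,0,0,0,0.6]}'
python3 -m crank '{"rows":[0.5,0.03,0,0,0.6,0,0,0,0,0.6]}'
```

```text
time: 14.55
eef_pos: [508.3, -17.8, 31.3]
tcp_rot: [180.0, 0.1, 3.6]
ft_force: [-3.9, 1.3, 1.2]
gripper_width: 0.601
finger_force: 1.8
time: 14.92
eef_pos: [509.0, -17.8, 31.3]
tcp_rot: [180.0, 0.1, 3.6]
ft_force: [-5.1, -0.3, 3.3]
gripper_width: 0.596
finger_force: 2.6
time: 15.18
eef_pos: [509.5, -17.9, 31.2]
tcp_rot: [180.0, 0.1, 3.6]
ft_force: [-6.0, 0.5, 3.3]
gripper_width: 0.6
finger_force: 2.5
```

```bash
python3 -m crank '{"rows":[0.7,0.04,0,0,0.6,0,0,0,0,0.6]}'
python3 -m crank '{"rows":[0.7,0.04,0,0,0.6,0,0,0,0,0.6]}'
python3 -m crank '{"rows":[0.7,0.04,0,0,0.6,0,0,0,0,0.6]}'
```

```text
time: 15.42
eef_pos: [509.5, -17.9, 31.2]
tcp_rot: [180.0, 0.2, 3.6]
ft_force: [-5.5, 0.7, 4.2]
gripper_width: 0.598
finger_force: 3.2
time: 15.68
eef_pos: [509.6, -18.0, 31.1]
tcp_rot: [180.0, 0.3, 3.6]
ft_force: [-7.1, 1.1, 4.8]
gripper_width: 0.599
finger_force: 3.7
time: 15.92
eef_pos: [509.6, -18.1, 31.0]
tcp_rot: [180.0, 0.3, 3.6]
ft_force: [-9.1, 1.8, 5.9]
gripper_width: 0.6
finger_force: 4.3
```

```bash
python3 -m crank '{"rows":[1,0.06,0,0,0.6,1,0.06,0,0,0.6,1,0.06,0,0,0.6,0,0,0,0,0.6]}'
python3 -m crank '{"rows":[1,0.06,0,0,0.6,1,0.06,0,0,0.6,0,0,0,0,0.6,0,0,0,0,0.6]}'
python3 - <<'E'
from h import *
s=telemetry.get_state(); print(s["ft_force"],s["ft_torque"])
a=np.radians(3.6); c,sn=np.cos(a),np.sin(a); O=np.array([550.5,-14.9])
for n in ("wrist","side","top"):
    s=telemetry.get_state(); p=optics.read_camera(n); cv2.imwrite(f"pics/{n}5.png",p["color"])
    W=cloud(p,wristT(s,p) if n=="wrist" else None); g=p["color"].mean(2)
    L=(W[...,:2]-O)@np.array([[c,-sn],[sn,c]]); u,v=L[...,0],L[...,1]; z=W[...,2]
    def q(m,arr): return m.sum(),np.round(np.percentile(arr[m],[1,5,50,95,99]),1) if m.any() else None
    with np.errstate(invalid="ignore"):
        pl=(z>31)&(z<37.2)&(g>140)
        for y0 in (-60,-20,0,20,45): print(n,"plate x at",y0,q(pl&(abs(v-y0)<5)&(u<33)&(u>-45),u))
        print("spacer x",q((z>54)&(z<65)&(abs(v+45)<18)&(u>15)&(u<50),u),"y",q((z>54)&(z<65)&(abs(v+45)<30)&(u>15)&(u<50),v))
        for y0 in (-58,-45,-32): print("sp at",y0,q((z>54)&(z<65)&(abs(v-y0)<4)&(u>15)&(u<50),u))
E
```

```text
time: 16.42
eef_pos: [509.7, -18.4, 30.5]
tcp_rot: [179.9, 0.7, 3.6]
ft_force: [-12.9, 3.2, 10.1]
gripper_width: 0.6
finger_force: 6.6
time: 16.92
eef_pos: [509.8, -18.5, 30.2]
tcp_rot: [179.9, 0.9, 3.6]
ft_force: [-16.0, 2.2, 10.9]
gripper_width: 0.6
finger_force: 8.3
[-16.0299555    2.1992511   10.90910015] [0.87748627 4.79430912 0.23504516]
wrist plate x at -60 (np.int64(1734), array([-28.5, -26.3,   1. ,  24.7,  26.4]))
wrist plate x at -20 (np.int64(2271), array([-28.3, -25.4,   3.4,  27.5,  29.4]))
wrist plate x at 0 (np.int64(969), array([-28.5, -27.5,  19.1,  28.9,  29.6]))
wrist plate x at 20 (np.int64(2040), array([-28.2, -25.8,   5.3,  27.5,  29. ]))
wrist plate x at 45 (np.int64(2283), array([-29.2, -26.3,   2.2,  26.7,  28.6]))
spacer x (np.int64(3550), array([29.7, 30.2, 36.9, 43.1, 43.5])) y (np.int64(4009), array([-63.9, -62.3, -43.9, -25.7, -24.6]))
sp at -58 (np.int64(789), array([29.7, 30.3, 36.9, 43.1, 43.4]))
sp at -45 (np.int64(795), array([29.7, 30.2, 36.9, 43.1, 43.5]))
sp at -32 (np.int64(787), array([29.7, 30.3, 36.9, 43.1, 43.5]))
side plate x at -60 (np.in
[... 257 characters left out ...]
t64(8), array([31.7, 33. , 37.5, 44.1, 44.6])) y (np.int64(22), array([-68.1, -67.8, -64.4, -57.3, -55.8]))
sp at -58 (np.int64(6), array([35.9, 36. , 38.8, 44.3, 44.6]))
sp at -45 (np.int64(0), None)
sp at -32 (np.int64(0), None)
top plate x at -60 (np.int64(4), array([14.8, 15.6, 22.1, 26.1, 26.5]))
top plate x at -20 (np.int64(0), None)
top plate x at 0 (np.int64(0), None)
top plate x at 20 (np.int64(0), None)
top plate x at 45 (np.int64(0), None)
spacer x (np.int64(8), array([30.4, 30.5, 33.5, 39. , 40. ])) y (np.int64(11), array([-65.3, -64.6, -62.6, -60.1, -60.1]))
sp at -58 (np.int64(5), array([30.6, 30.9, 34.4, 39.5, 40.1]))
sp at -45 (np.int64(0), None)
sp at -32 (np.int64(0), None)
```

View pics/wrist5.png

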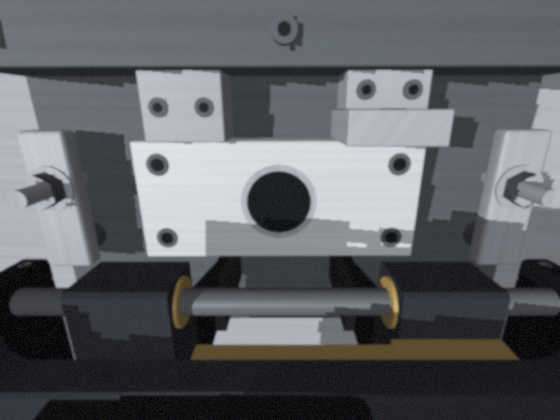

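The plate is flush on the long stop at about (187,138) and the spacer is square between plate and short stop at (390,127). I'll press more firmly.

```bash
python3 -m crank '{"rows":[1,0.06,0.5,0,0.6,1,0.06,0.5,0,0.6,1,0.06,0.5,0,0.6,1,0.06,0.5,0,0.6,0,0,0,0,0.6,0,0,0,0,0.6]}'
python3 -m crank '{"rows":[1,0.06,0.5,0,0.6,1,0.06,0.5,0,0.6,1,0.06,0,0,0.6,0,0,0,0,0.6,0,0,0,0,0.6]}'
```

```text
time: 17.82
eef_pos: [509.9, -18.6, 30.4]
tcp_rot: [179.9, 1.4, 3.5]
ft_force: [-20.7, 4.9, 6.6]
gripper_width: 0.6
finger_force: 10.1
time: 18.45
eef_pos: [510.0, -18.6, 30.5]
tcp_rot: [179.9, 1.8, 3.5]
ft_force: [-25.0, 6.2, 7.2]
gripper_width: 0.601
finger_force: 12.0
```

```bash
python3 -m crank '{"rows":[0,0,0,0,0.6,0,0,0,0,0.6,0,0,0,0,0.6,0,0,0,0,0.6]}'
python3 - <<'E'
from h import *
a=np.radians(3.6); c,sn=np.cos(a),np.sin(a); O=np.array([550.5,-14.9])
s=telemetry.get_state(); p=optics.read_camera("wrist"); W=cloud(p,wristT(s,p)); g=p["color"].mean(2); cv2.imwrite("pics/w6.png",p["color"])
x,y,z=np.moveaxis(W,-1,0)
with np.errstate(invalid="ignore"):
  print("plate",rect(W,(z>30)&(z<37.3)&(g>140)&(x<578)&(abs(y+12)<85)))
  print("spacer",rect(W,(z>54)&(z<64)&(x<606)&(x>565)&(abs(y+57)<40)))
  print("rail",rect(W,(z>43)&(z<52)&(x>606)&(g<130)))
  L=(W[...,:2]-O)@np.array([[c,-sn],[sn,c]]); v=L[...,1]
  for y0 in (-20,20,45): m=(z>31)&(z<37.2)&(g>140)&(abs(v-y0)<5)&(abs(L[...,0])<36)&(L[...,0]<32); print(y0,np.percentile(L[...,0][m],[1,99]).round(1))
E
```

```text
time: 18.95
eef_pos: [509.9, -18.6, 30.5]
tcp_rot: [179.9, 1.8, 3.4]
ft_force: [-23.2, 6.7, 7.2]
gripper_width: 0.599
finger_force: 12.0
plate (array([550.3, -12.2]), array([ 60.3, 140.4]), 3.82, np.float64(34.1), 25182)
spacer (array([590. , -57.1]), array([14.3, 40.5]), 3.79, np.float64(59.1), 4004)
rail (array([621.4, -11.2]), array([ 23.5, 222.8]), 3.48, np.float64(47.2), 37729)
-20 [-28.1  29.5]
20 [-28.6  29.3]
45 [-29.   28.6]
```

View pics/w6.png

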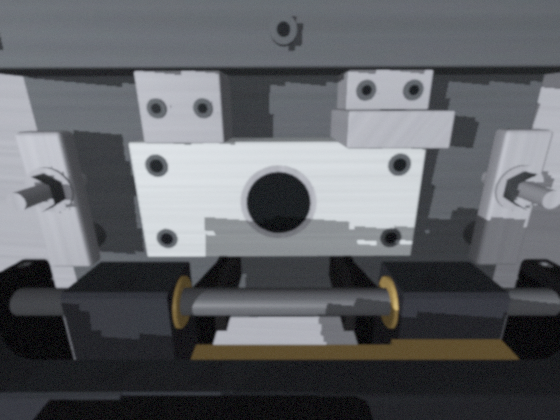

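The last view shows no gap at the long stop (185,140) or around the spacer (390,128). The push is a steady 24 N between the two stops, so I'm handing in.

```bash
python3 -c "
from workcell import order
print(order.job_done())"
```

```text
the job is handed in; nothing more can be done
None
```

The job is handed in: the spacer stands upright and released in the gap at the short stop, and the gripper is holding the plate against the long stop and the spacer with about 24 N. In the last measurement the plate's angle was within about 0.2° of the fixture's, close to the measuring error.

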